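# Set the loupe stand from its bottom stop

## Robot

A 7-joint arm with a two-finger parallel gripper is mounted at the origin on a cart in front of the work surface, level with it; the furniture and walls round the work are solid. World frame = base frame: x ahead of the robot, y to its left, z up, the work surface at z = 0. Lengths are in mm, angles in rad, forces in N, time in s.
With the tool pointing down it reaches from about 400 to 900 mm from the base axis. Payload 5.6 kg.
Tool frame: the origin (TCP) lies midway between the tips of the shut fingers; the grasp point (between the pads) lies 19 mm behind it; z points along the fingers, y is the line along which they close (so a half turn about z gives the same grasp; the last joint's range is limited). The gripper opens to 92 mm and grips with 3 to 60 N. Pads are 20 mm wide; open, the fingers measure 128 mm over their backs; the gripper's body (75 mm by 189 mm) begins 69 mm behind the grasp point.
Start: joints at [-1.356, 0.468, -0.012, 1.603, 0.006, 1.071, -0.056], TCP at [165.762, 628.516, 214.592] pointing down, gripper open.
Joint ranges: [-2.53, 2.53], [-0.31, 2.02], [-1.57, 1.55], [0.28, 2.44], [-1.29, 4.43], [0.15, 1.84], [-2.92, 2.92]. Speed limits (rad/s): [2.57, 2.57, 3.14, 3.14, 3.14, 3.14, 3.14].

## Interface

Orientations are given as a rotation vector (axis times angle).
In Python, from cell import robot, grip, kin, viewer gives the robot as it stands. Calls block until the motion is done:
- robot.movep(position, orientation): joint-space move of the TCP to a pose.
- robot.servo_line(position, feed=150, rotation=None): straight line of the TCP; rotation=None keeps the orientation; feed is the mean speed in mm/s.
- robot.goto_joints(angles): joint-space move.
- grip(opening, newtons=None): opening from 0.0 (shut) to 1.0 (fully open); newtons is the grip in N (None keeps the last); returns when the fingers have stopped.
- robot.hold(seconds).
- kin.ik(position, orientation): joint angles nearest the present ones, or None.
- robot.observe(): the state.
- viewer.read_camera(name): name is "side" or "top" or "wrist"; returns the picture (400x640x3 uint8, red, green, blue); there is no depth.
- viewer.camera_info(name): a dict with "camera_matrix" (3x3 intrinsics, pixels), "R" (3x3) and "t" (3): a world point X has camera coordinates R X + t. Camera axes: x right, y down, z forward; pixel columns grow to the right and rows downward; lengths in mm; the calibration is good to about 2 mm. A picture is of the moment at which its call begins: read the wrist's pose just before it. camera_info takes no time and is no camera call; for the wrist camera it gives the pose at the moment of the call.
A pose or a line that the arm cannot do raises robot.IKError and nothing moves.
- robot.job_done(): hands the job in; it is judged then, once.
Trained networks look in the newest picture that a camera, given by its name, has taken for a name from the list of things; names that differ only in an ending like _2 or _b are one class to them, and where a whole thing is asked for, a point or a joint stands for the part that bears it (a point fixed in the world has none). Each returns a list of dicts, best first, with "confidence" (0 to 1); they miss things now and then, are a little off and sometimes report something else, mostly with a low value. They report only what shows in the picture. A call takes as long as a camera call. They do not tell look-alikes from the thing itself.
- viewer.silhouettes(name, camera): "mask" (400x640 bool, what is visible of it).
- viewer.pinpoint(name, camera): "at" ([x, y, z] in mm, in the coordinates of the camera as it stood for that picture, good to about 4 mm: a listed point, or the origin of a listed thing).
The state is a dict: "t": time; "joints": joint angles; "joint_velocities": joint speeds; "joint_torque": joint torques, N m; "tcp_pos": TCP position; "tcp_rot": TCP orientation; "contact_force": force on the tool from outside, world axes, zero at the start; "wrist_torque": the same for the moment, N m; "grip_width": opening from 0.0 (shut) to 1.0 (fully open); "grip_force": force on a finger pad.
Only numpy, scipy, OpenCV 4.12 (cv2) and the standard library are available. Lean on these libraries where they do the work, as an engineer would, in place of code of your own. Each camera call takes 0.05 s, during which the arm holds its last target. There are 200 camera calls.

## Task

Set up the loupe stand for the specimen on its tray: with the tray still out, wind the crank down until the loupe carriage comes gently against its bottom stop, then wind it back up exactly three full turns. After that push the specimen tray fully home under the loupe and let go; never force the crank so that the stand tips or shifts, and leave the other things on the bench where they are.

Things in the scene. Friction and masses are not known exactly. Their poses are not given: they have to be found in the camera images.
- stand: Grey base plate 200 x 190 mm with an aluminium column; it weighs about 6 kg and stands loose on four rubber feet, so that more than about 20 N sideways at the crank lifts or shifts it. Origin at the underside of the base; z up, x from the loupe (front) to the column (back), y along the tray's travel, towards the side where the tray comes out.
- screw_axis (a point): Point on the vertical axis about which the crank turns, 216 mm above the bench, at the height of the middle of the crank's grip. 55 mm behind the stand's origin along its x.
- grip_mid (a point): Middle of the crank's black upright grip: 20 mm across, 50 mm tall (25 mm above and below this point), revolving freely on its pin, 40 mm from the screw axis. Turning the crank clockwise seen from above lowers the loupe, anticlockwise raises it, 2 mm a turn. It turns with about 2 N at the grip; the bottom stop is hard and lies between half a turn and one and a half turns below the start. The crank has no dial or mark.
- loupe_tip (a point): Centre of the underside of the black loupe (36 mm across, 30 mm tall), carried by the carriage on the column. At its bottom stop it is lower than the specimen's top would be; three turns up it clears it.
- tray (a joint): Travel of the aluminium specimen tray in m: 0 drawn out (as at the start), 0.085 fully home with the dish under the loupe. It slides against about 3 N along the stand's -y and stays where it is left.
- tray_knob (a point): Middle of the black upright knob on the outer end of the tray: 17 mm across, from 17 mm below to 17 mm above this point; the tray's top lies 23 mm below.
- specimen_mid (a point): Centre of the brown rough mineral, 40 x 56 x 26 mm, lying loose in the glass dish on the tray.
- tweezers: Bystander: steel tweezers 122 mm long lying flat; origin at the centre of the underside.
- dish_a: Bystander: glass dish 99 mm across, 16 mm tall, with a small stone in it; origin at the centre of the underside.
- galena: Bystander: grey stone 30 x 36 x 21 mm; origin at the centre of the underside.
Not all that is in view belongs to the job. What is shaped like the part that bears specimen_mid but black or yellow is not meant.

How it is judged:
By the outcome, as a careful person would: the job done as asked, in the order asked, and still so for the second after the job is handed in, with the robot touching nothing.
It also fails if it takes over 72 s, if anything falls off the work surface, if the arm or the gripper's body presses on something with over 40 N, if the wrist force passes 120 N, or if a joint passes its speed limit or range.

## Working session

There is one attempt and no reset: what is moved stays moved. The work goes in short steps, each a Python script; the robot and the scene stay as the last script left them, time stands still between calls to the robot, and variables do not carry over. Pictures are saved under pics/ and viewed, at most 10 in all, crops included, and the job is handed in when it is done.

```bash
mkdir -p pics; ls; cat > h.py <<'E'
import numpy as np, cv2
from cell import robot, grip, kin, viewer
def world(at,ci): return np.array(ci["R"]).T@(np.array(at)-np.array(ci["t"]))
def pix(X,ci):
    p=np.array(ci["camera_matrix"])@(np.array(ci["R"])@np.array(X)+np.array(ci["t"])); return p[:2]/p[2]
E
python3 - <<'E'
from h import *
np.set_printoptions(precision=1,suppress=True)
ims=[]
for c in("side","top"):
    ci=viewer.camera_info(c); im=viewer.read_camera(c); ims.append(im)
    for n in("stand","screw_axis","grip_mid","loupe_tip","tray_knob","specimen_mid","tweezers","dish_a","galena"):
        for d in viewer.pinpoint(n,c)[:3]:
            w=world(d["at"],ci); print(c,n,round(d["confidence"],2),w,pix(w,ci))
cv2.imwrite("pics/a.png",cv2.resize(np.vstack(ims)[:,:,::-1],(480,600),interpolation=cv2.INTER_AREA))
cv2.imwrite("pics/side.png",ims[0][:,:,::-1]);cv2.imwrite("pics/top.png",ims[1][:,:,::-1])
o=robot.observe();print(o)
E
```

```text
pics
side stand 0.9 [511.8 -39.6  -2.2] [319.1 243.9]
side screw_axis 0.58 [571.4 -55.2 217.7] [291.5 177.4]
side grip_mid 0.71 [601.5 -78.7 220.4] [274.4 176. ]
side loupe_tip 0.91 [481.  -30.3  51.6] [330.8 225.6]
side tray_knob 0.77 [534.7 159.   51.1] [361.9 281.6]
side specimen_mid 0.89 [440.  222.1  13.5] [412.8 292.5]
side specimen_mid 0.86 [641.1 151.3  15.8] [318.9 313.4]
side specimen_mid 0.75 [369.7 150.8  14.3] [412.2 259.9]
side tweezers 0.7 [ 393.  -296.4   -0.5] [305.  184.3]
side dish_a 0.61 [ 635.  -345.2    0.4] [228.4 202.6]
top stand 0.75 [520.  -37.5  -4.9] [310.6 210.4]
top screw_axis 0.64 [568.  -52.6 215.4] [315.3 180.1]
top screw_axis 0.25 [483.9 -24.5  53.1] [306.4 218.9]
top grip_mid 0.39 [600.8 -72.4 216.3] [322.2 168.4]
top loupe_tip 0.89 [483.8 -23.4  52. ] [306.1 219. ]
top tray_knob 0.58 [531.5 159.6  51. ] [246.4 204.8]
top specimen_mid 0.59 [506.6  60.5  47.3] [278.8 212.4]
top specimen_mid 0.58 [643.5 150.2  12.9] [251.2 172.4]
top specimen_mid 0.55 [446.6 218.7  10.2] [229.  234.1]
top tweezers 0.51 [ 389.5 -291.9   -1.6] [391.9 249.6]
top dish_a 0.57 [ 636.6 -347.8    3.6] [405.9 172.7]
top galena 0.4 [ 484.7 -292.4    2.2] [390.9 219.6]
{'t': 1.0, 'joints': array([-1.4,  0.5, -0. ,  1.6,  0. ,  1.1, -0.1]), 'joint_velocities': array([-0., -0., -0.,  0.,  0., -0.,  0.]), 'joint_torque': array([  0. , -52. ,  -0. , -24.4,  -0.1,   0. ,   0. ]), 'tcp_pos': array([165.8, 628.5, 214.6]), 'tcp_rot': array([0.4, 3.1, 0. ]), 'contact_force': array([-0.4,  0.6,  0.1]), 'wrist_torque': array([ 0.,  0., -0.]), 'grip_force': 0.0, 'grip_width': 0.9974074204341634}
```

View pics/side.png

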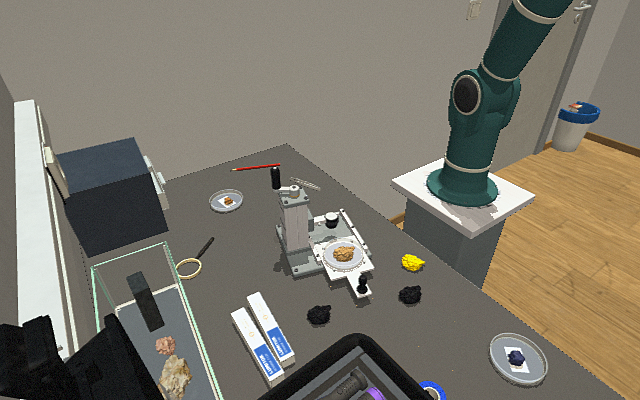

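View pics/top.png

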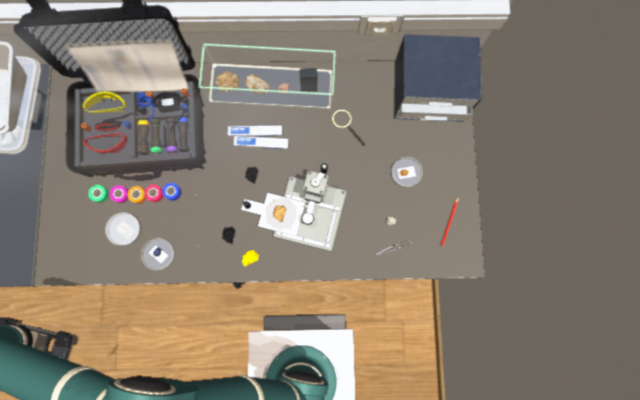

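The specimen meant is the brown one in the dish on the tray, at top (279,213) and side (343,253). The black stones at top (251,173) and (229,234) and the yellow one at (250,258) are look-alikes. The crank grip is at top (322,168). I'll hover over it and refine with the wrist camera.

```bash
cat >> h.py <<'E'
from scipy.spatial.transform import Rotation as Ro
np.set_printoptions(precision=2,suppress=True)
def down(a): # tool y along azimuth a(deg)
    a=np.radians(a); y=np.array([np.cos(a),np.sin(a),0]); z=np.array([0,0,-1.]); x=np.cross(y,z)
    return Ro.from_matrix(np.c_[x,y,z]).as_rotvec()
E
python3 - <<'E'
from h import *
for a in (56,-124,90,-90):
    for p in ([600,-75,330],[600,-75,209],[530,-95,209],[533,159,60]):
        print(a,p,kin.ik(p,down(a)))
o=robot.observe();print(o["t"])
best=min((56,-124),key=lambda a: 9 if kin.ik([600,-75,330],down(a)) is None else abs(kin.ik([600,-75,330],down(a))[6]))
print(best)
robot.movep([575,-60,350],down(best))
for n in range(2):
    ci=viewer.camera_info("wrist"); im=viewer.read_camera("wrist")
    cv2.imwrite(f"pics/w{n}.png",im[:,:,::-1])
    for k in("grip_mid","screw_axis","loupe_tip","stand"):
        for d in viewer.pinpoint(k,"wrist")[:2]:
            w=world(d["at"],ci);print(k,round(d["confidence"],2),w,pix(w,ci))
    if n==0: robot.servo_line([605,-90,350],150)
o=robot.observe();print(o["t"],o["joints"],o["contact_force"],o["tcp_pos"])
E
```

```text
56 [600, -75, 330] [-0.56  0.36  0.84  1.62 -0.28  1.28  1.3 ]
56 [600, -75, 209] [-0.49  0.47  0.75  1.76 -0.36  1.05  1.37]
56 [530, -95, 209] [-0.53  0.35  0.8   1.92 -0.29  0.99  1.38]
56 [533, 159, 60] [-0.59  0.53  0.31  1.96 -0.25  0.69  0.85]
-124 [600, -75, 330] [-0.82  0.59  1.36  1.63 -0.59  1.4  -1.56]
-124 [600, -75, 209] [-0.79  0.78  1.35  1.78 -0.8   1.27 -1.4 ]
-124 [530, -95, 209] [-0.85  0.63  1.36  1.94 -0.68  1.15 -1.39]
-124 [533, 159, 60] [-1.23  1.03  1.34  2.   -1.14  1.17 -1.55]
90 [600, -75, 330] [-0.53  0.35  0.79  1.62 -0.26  1.28  1.87]
90 [600, -75, 209] [-0.44  0.45  0.68  1.76 -0.32  1.05  1.92]
90 [530, -95, 209] [-0.48  0.33  0.74  1.92 -0.27  0.99  1.94]
90 [533, 159, 60] [-0.49  0.52  0.18  1.95 -0.14  0.68  1.35]
-90 [600, -75, 330] [-0.66  0.4   0.99  1.63 -0.35  1.3  -1.18]
-90 [600, -75, 209] [-0.67  0.57  1.04  1.77 -0.54  1.12 -1.02]
-90 [530, -95, 209] [-0.69  0.42  1.04  1.93 -0.42  1.03 -1.04]
-90 [533, 159, 60] [-0.82  0.58  0.6   1.97 -0.49  0.73 -1.49]
1.0
56
grip_mid 0.62 [599.23 -74.39 216.28] [317.5  215.11]
screw_axis 0.98 [571.07 -50.8  209.67] [321.72 174.38]
loupe_tip 0.94 [483.09 -31.85  55.82] [293.72  84.69]
loupe_tip 0.25 [601.04 -73.68 214.5 ] [319.24 215.63]
stand 0.91 [516.47 -38.35  -0.18] [305.71 108.97]
grip_mid 0.83 [599.24 -73.29 216.82] [329.38 169.3 ]
grip_mid 0.58 [ 479.37 -290.65   -3.91] [159.96 156.13]
screw_axis 0.97 [571.11 -51.9  210.55] [331.69 128.03]
screw_axis 0.64 [ 476.86 -291.36   -0.73] [157.58 155.34]
loupe_tip 0.72 [484.92 -30.61  59.84] [302.17  49.47]
stand 0.78 [514.76 -37.87  -3.37] [311.72  77.37]
4.7917 [-0.52  0.36  0.83  1.57 -0.27  1.33  1.32] [ 0.35 -0.53  0.75] [604.71 -89.2  350.17]
```

View pics/w1.png

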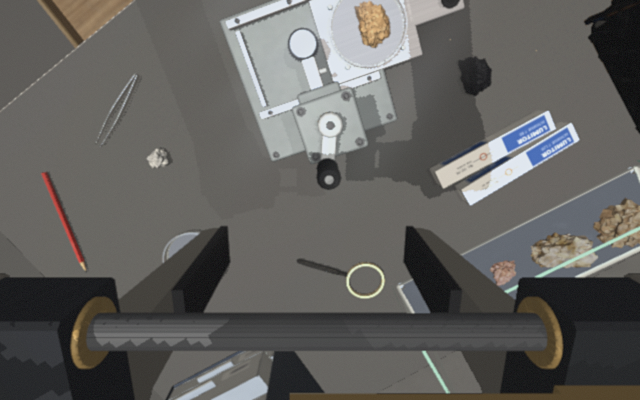

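The wrist view shows the grip top at (328,173) and the crank hub at (330,125). I'll cross-check these, then descend and grasp gently.

```bash
python3 - <<'E'
from h import *
ci=viewer.camera_info("wrist");R=np.array(ci["R"]);C=-R.T@np.array(ci["t"])
def ray(u,v,z):
    d=R.T@np.linalg.inv(ci["camera_matrix"])@[u,v,1]; return C+d*(z-C[2])/d[2]
print("gripray",ray(328,173,241),"axis@190..200",ray(330,125,190),ray(330,125,205))
g=np.array([601,-75.])
grip(0.6)
robot.movep([*g,265],down(54))
robot.servo_line([*g,209],80)
o=robot.observe();f0=o["contact_force"];print(o["t"],f0,o["tcp_pos"])
grip(0.0,8)
o=robot.observe();print(o["t"],o["contact_force"]-f0,o["tcp_pos"],o["grip_width"]*92,o["grip_force"])
t=o["t"]
robot.servo_line([*(g+[.3,0]),209],20)
o=robot.observe();print(o["t"]-t,o["contact_force"]-f0,o["tcp_pos"])
cv2.imwrite("pics/w2.png",viewer.read_camera("wrist")[:,:,::-1])
E
```

```text
gripray [596.95 -72.93 241.  ] axis@190..200 [569.89 -50.73 190.  ] [568.7  -50.64 205.  ]
6.775 [-0.18  0.67  0.92] [601.29 -75.18 209.27]
7.4 [-0.24 -0.61 -0.13] [600.99 -75.09 209.12] 19.69051345599821 8.000071048736572
0.25 [-1.85 -1.55  1.68] [601.07 -75.09 209.08]
```

View pics/w2.png

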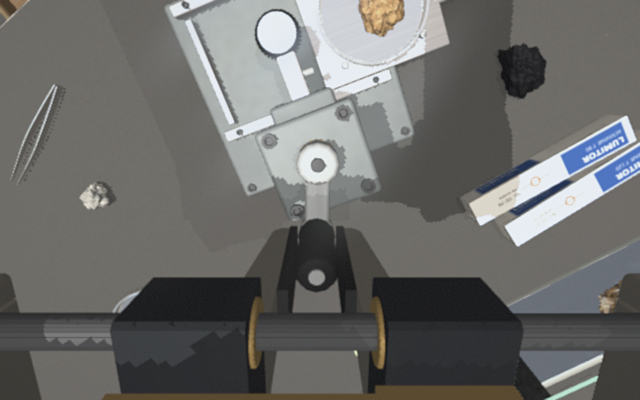

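The grip sits squarely between the pads at (317,270), and the hub is at (318,162). Next I'll wind down the free half turn, following the radial force.

```bash
cat >> h.py <<'E'
import json
f0=np.array([-.2,.3,.9])
def U(a): a=np.radians(a); return np.array([np.cos(a),np.sin(a)])
class Crank:
    def __init__(s,c,a): s.c=np.array(c,float); s.a=a; s.log=[]
    def step(s,da,feed=60,k=.07):
        s.a+=da; u=U(s.a)
        robot.servo_line([*(s.c+40*u),209],feed)
        o=robot.observe(); F=(o["contact_force"]-f0)[:2]; fr=F@u; ft=F@U(s.a+90)
        d=o["tcp_pos"][:2]-s.c; act=np.degrees(np.arctan2(d[1],d[0]))
        lag=(act-s.a+180)%360-180
        s.c+=k*fr*u
        s.log.append((s.a,fr,ft,lag,np.hypot(*d),o["t"])); return fr,ft,lag,o
    def save(s): json.dump([list(s.c),s.a],open("st.json","w"))
E
python3 - <<'E'
from h import *
k=Crank([568.6,-51.5],-36)
for i in range(11):
    fr,ft,lag,o=k.step(-15)
    if abs(fr)>12 or abs(ft)>12: print("abort");break
k.save()
print(np.array(k.log),k.c)
o=robot.observe();print(o["grip_width"]*92,o["grip_force"],o["contact_force"],o["wrist_torque"])
E
```

```text
[[ -51.     -0.96   -0.91   -1.35   39.97    8.03]
 [ -66.     -1.38   -0.71   -1.37   39.91    8.35]
 [ -81.     -2.33   -1.46   -1.16   39.87    8.68]
 [ -96.     -0.86   -0.53   -1.03   39.88    9.  ]
 [-111.     -2.21   -1.68   -0.96   39.85    9.32]
 [-126.     -1.69   -1.51   -0.94   39.88    9.65]
 [-141.     -2.48    0.23   -0.96   39.9     9.97]
 [-156.     -1.8    -0.97   -1.02   40.     10.3 ]
 [-171.     -1.7    -1.23   -1.1    40.04   10.62]
 [-186.     -1.6    -0.81   -1.26   40.05   10.95]
 [-201.     -1.84   -1.3    -1.41   40.08   11.28]] [569.22 -50.78]
19.682576489983912 8.000804632902145 [1.98 0.85 3.45] [ 0.23 -0.43  0.  ]
```

```bash
python3 - <<'E'
from h import *
c,a=json.load(open("st.json"));k=Crank(c,a)
for i in range(128):
    fr,ft,lag,o=k.step(-3,40,.03)
    if abs(fr)>14: print("radial");break
    if ft>4.5:
        if ft<9: robot.hold(.04)
        F=(robot.observe()["contact_force"]-f0)[:2]
        print("hit?",k.a,ft,F@U(k.a+90),lag)
        if F@U(k.a+90)>4: break
k.save()
L=np.array(k.log);print(len(L),L[::10]);print(L[-8:],k.c)
o=robot.observe();d=o["tcp_pos"][:2]-k.c;print(np.degrees(np.arctan2(d[1],d[0])),o["tcp_pos"],o["contact_force"],o["t"])
E
```

```text
hit? -378 4.713750381086508 3.319165385472853 2.5348682436298304
hit? -381 7.607174802095886 6.806474112704841 5.265322421270412
60 [[-204.     -0.98    0.1     0.03   40.14   11.53]
 [-234.     -1.68    1.67    0.45   40.09   14.03]
 [-264.     -0.52    1.      0.51   40.1    16.52]
 [-294.     -1.45    0.59    0.71   40.04   19.02]
 [-324.      0.1     0.31    0.88   40.     21.52]
 [-354.      0.01    1.26    1.26   39.92   24.02]]
[[-360.     -1.02    1.01    1.21   39.87   24.52]
 [-363.      0.11    2.15    1.2    39.88   24.77]
 [-366.      0.56    1.99    1.07   39.88   25.02]
 [-369.     -0.06    0.08    0.94   39.84   25.27]
 [-372.     -0.41    0.77    0.87   39.82   25.52]
 [-375.     -0.29    1.46    0.81   39.82   25.77]
 [-378.      0.42    4.71    2.53   39.84   26.02]
 [-381.     -0.3     7.61    5.27   39.84   26.32]] [569.18 -51.35]
-15.74744186472144 [607.57 -62.17 209.04] [1.74 6.85 5.21] 26.3583
```

The bottom stop is at an actual crank angle of about −375.5°, felt gently at 7 N. Now three turns up, to 704.5°.

```bash
python3 - <<'E'
from h import *
c,a=json.load(open("st.json"));k=Crank(c,a)
T=-375.5+1080
k.step(5.5,40,0)
ok=True
while k.a<T-15 and ok:
    fr,ft,lag,o=k.step(min(20,T-10-k.a),80,.03)
    if abs(fr)>13 or abs(ft)>13: print("abort");ok=False
if ok:
    k.step(T-k.a,40,0)
    for i in range(4):
        robot.hold(.15)
        o=robot.observe();d=o["tcp_pos"][:2]-np.array(c);act=np.degrees(np.arctan2(d[1],d[0]));e=(T-act+180)%360-180
        print("err",e)
        if abs(e)<.5: break
        k.step(e,30,0)
k.save();L=np.array(k.log);print(len(L),L[::6],L[-3:],k.c)
o=robot.observe();print(o["tcp_pos"],o["contact_force"],o["grip_width"]*92,o["t"])
E
```

```text
err -0.8786778711703391
err 0.5871753435346818
err 0.5428060484916841
err 0.4685915399144278
59 [[-375.5    -0.17    0.63    0.83   39.9    26.61]
 [-255.5    -1.74    1.51    1.89   40.52   28.56]
 [-135.5    -1.48    2.32    0.15   39.73   30.51]
 [ -15.5     1.05    1.67    2.42   40.05   32.46]
 [ 104.5     3.9     1.72    1.05   40.21   34.41]
 [ 224.5     0.64    3.12    1.11   39.83   36.36]
 [ 344.5     3.27    1.58    2.     40.06   38.31]
 [ 464.5     3.1     1.71    1.22   40.1    40.26]
 [ 584.5     1.13    2.28    1.02   39.94   42.21]
 [ 694.5     1.88    0.35    1.29   39.97   44.08]] [[703.62   1.77   2.44   0.79  39.94  44.81]
 [704.21   1.66   0.87  -0.21  39.98  45.21]
 [704.75   0.91  -0.26  -0.68  39.97  45.61]] [569.07 -51.37]
[607.53 -62.32 209.01] [ 1.23 -0.7  -2.18] 19.250311894895468 45.7583
```

```bash
python3 - <<'E'
from h import *
grip(0.5)
p=robot.observe()["tcp_pos"]
robot.servo_line([p[0],p[1],300],150)
yaw=-15.3
robot.movep([533,195,190],down(yaw))
ci=viewer.camera_info("wrist");im=viewer.read_camera("wrist");cv2.imwrite("pics/w3.png",im[:,:,::-1])
for n in("tray_knob","specimen_mid","loupe_tip","grip_mid","screw_axis"):
    for d in viewer.pinpoint(n,"wrist")[:2]:
        w=world(d["at"],ci);print(n,round(d["confidence"],2),w,pix(w,ci))
o=robot.observe();print(o["t"],o["tcp_pos"],o["contact_force"],o["joints"])
E
```

```text
tray_knob 0.63 [534.58 155.81  50.63] [328.92 220.7 ]
specimen_mid 0.88 [372.14 154.35  11.77] [181.99 247.86]
specimen_mid 0.83 [447.87 224.21  10.56] [227.49 167.48]
loupe_tip 0.72 [484.24 -28.75  61.73] [328.15 397.06]
grip_mid 0.65 [536.02 161.78  50.32] [328.76 214.36]
48.7083 [533.31 194.46 190.2 ] [ 0.37 -0.77  0.91] [-1.16  0.5   1.    1.88 -0.49  1.03 -0.22]
```

View pics/w3.png

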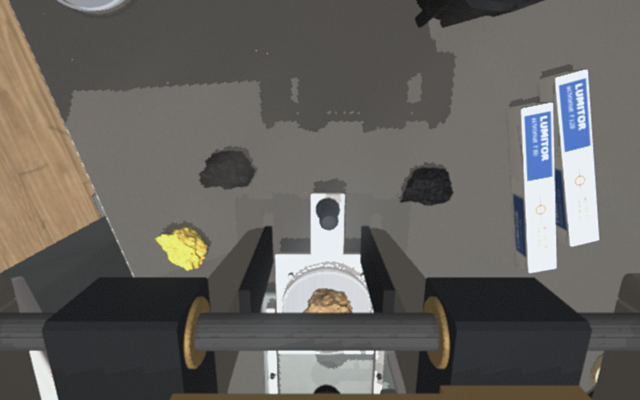

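The knob is at (328,212) and the tray is aligned with the tool. The brown specimen in its dish is at (328,303). I'll grip the knob and push home until the stop is felt.

```bash
python3 - <<'E'
from h import *
yaw=-15.3; ty=U(yaw+90); q=np.array([533.7,158.5]); z=42
robot.movep([*q,110],down(yaw)); robot.servo_line([*q,z],100)
f=robot.observe()["contact_force"]
grip(0.0,25)
o=robot.observe();s=o["tcp_pos"][:2];print(o["t"],o["grip_width"]*92,o["contact_force"]-f)
robot.servo_line([*(s-78*ty),z],50)
d=78;L=[]
while d<100:
    o=robot.observe();F=(o["contact_force"]-f)[:2]@ty
    L.append((d,(s-o["tcp_pos"][:2])@ty,F))
    if F>9: break
    d+=1.5; robot.servo_line([*(s-d*ty),z],30)
print(np.array(L))
# relax the push, then let go
p=robot.observe()["tcp_pos"]
grip(0.45); robot.servo_line([p[0],p[1],z+5],60)
o=robot.observe();print(o["t"],o["contact_force"]-f)
robot.servo_line([p[0],p[1],150],120)
robot.servo_line([*(p[:2]+90*ty),190],180)
ci=viewer.camera_info("wrist");im=viewer.read_camera("wrist");cv2.imwrite("pics/w4.png",im[:,:,::-1])
for d in viewer.pinpoint("tray_knob","wrist")[:2]: print(world(d["at"],ci),s-85*ty)
im=np.vstack([viewer.read_camera("side")[130:330,180:480]]);cv2.imwrite("pics/s4.png",cv2.resize(im[:,:,::-1],(780,520)))
print(robot.observe()["t"])
E
```

```text
50.5333 15.95372222157569 [ 3.63 -0.09 -3.11]
[[78.   78.44  1.82]
 [79.5  79.91  2.25]
 [81.   81.38  3.2 ]
 [82.5  82.87  2.01]
 [84.   84.37  2.77]
 [85.5  85.02  4.  ]
 [87.   85.11  7.27]
 [88.5  85.14 10.34]]
54.7833 [-0.14  0.2  -1.31]
[509.56  78.25  52.01] [512.41  76.4 ]
56.6417
```

View pics/s4.png

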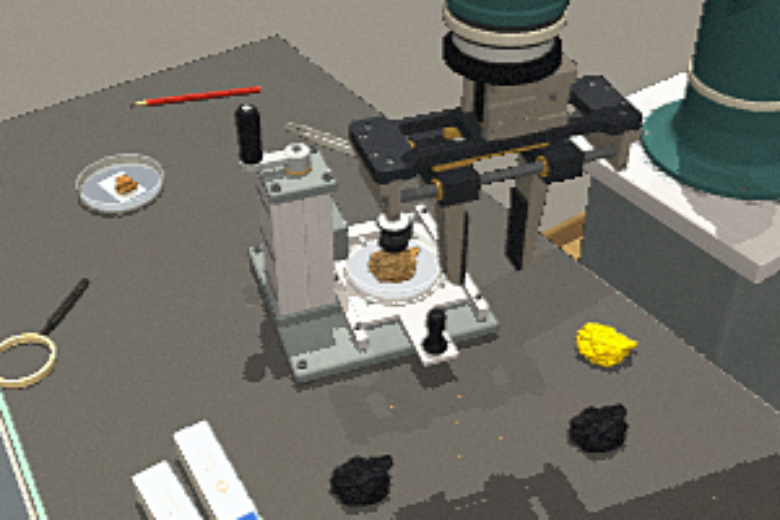

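View pics/w4.png

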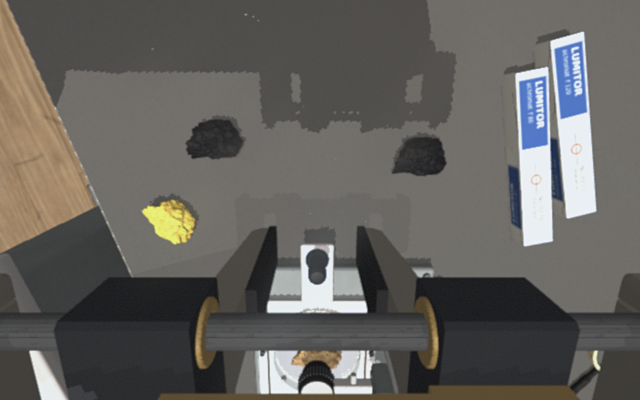

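The tray is home: 85.1 mm of travel with the stop felt. The specimen is under the loupe, the crank is at its set angle, and the robot is clear of everything.

```bash
python3 -c "
from h import *
print(robot.job_done(), robot.observe()['t'])"
```

```text
the job is handed in; nothing more can be done
the job is handed in; nothing more can be done
```

The job is handed in: the crank was wound down to the bottom stop (about 7 N felt) and back up three turns (within about 0.5°). The tray was then pushed fully home (85.1 mm) and let go, at about 57 s on the clock, and the pictures show nothing else moved.

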